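Unload three finished tubes from the rocking mixer

TASK

Three of the four tubes on the rocking mixer are done. Swing the sprung hold-down bail up until it stays open by itself, lay the orange-, blue- and green-capped tubes flat in the tube rests of their own colours on the tray, and then swing the bail shut again over the black-capped tube, which stays in its lane.

Things in the scene. Friction and masses are not known exactly. Their poses are not given: they have to be found in the camera images.
- tube_orange: 15 ml conical tube lying down, translucent white, orange screw cap; 113 mm long, 22 mm across, 13 to 26 g; behaves like a box 22 x 112 x 21 mm. Origin: under its middle, on the face it lies on; y runs along the tube, away from the cap, z up. Grip across the middle, TCP about 24 mm above the origin (tips just clear of the floor)
- tube_blue: 15 ml conical tube lying down, translucent white, blue screw cap; 113 mm long, 22 mm across, 13 to 26 g; behaves like a box 22 x 112 x 21 mm. Origin: under its middle, on the face it lies on; y runs along the tube, away from the cap, z up. Grip across the middle, TCP about 24 mm above the origin (tips just clear of the floor)
- tube_green: 15 ml conical tube lying down, translucent white, green screw cap; 113 mm long, 22 mm across, 13 to 26 g; behaves like a box 22 x 112 x 21 mm. Origin: under its middle, on the face it lies on; y runs along the tube, away from the cap, z up. Grip across the middle, TCP about 24 mm above the origin (tips just clear of the floor)
- tube_black: 15 ml conical tube lying down, translucent white, black screw cap; 113 mm long, 22 mm across, 13 to 26 g; behaves like a box 22 x 112 x 21 mm. Origin: under its middle, on the face it lies on; y runs along the tube, away from the cap, z up. Grip across the middle, TCP about 24 mm above the origin (tips just clear of the floor)
- rest_orange: orange plastic tube rest, 138 x 46 mm, fixed, in a steel tray (lip 14 mm); rests are about 66 mm apart. Origin: middle of its underside; x along it, z up. A tube in it lies along x, origin at (0, 0, 10 mm). Outward leaning cheeks at x = +-38 mm (14 mm high, 26 mm apart at the floor, 36 at the top), end ledges 8 mm high at x = +-64 mm; beside the tube's middle the fingers have free room
- rest_blue: blue plastic tube rest, 138 x 46 mm, fixed, in a steel tray (lip 14 mm); rests are about 66 mm apart. Origin: middle of its underside; x along it, z up. A tube in it lies along x, origin at (0, 0, 10 mm). Outward leaning cheeks at x = +-38 mm (14 mm high, 26 mm apart at the floor, 36 at the top), end ledges 8 mm high at x = +-64 mm; beside the tube's middle the fingers have free room
- rest_green: green plastic tube rest, 138 x 46 mm, fixed, in a steel tray (lip 14 mm); rests are about 66 mm apart. Origin: middle of its underside; x along it, z up. A tube in it lies along x, origin at (0, 0, 10 mm). Outward leaning cheeks at x = +-38 mm (14 mm high, 26 mm apart at the floor, 36 at the top), end ledges 8 mm high at x = +-64 mm; beside the tube's middle the fingers have free room
- rocker: rocking mixer, white housing, grey platform 156 x 226 mm, fixed. Origin: middle of its underside; x to its back (control panel at the front, -x), y to its left, z up. Platform top at z = 70 mm; four lanes along x at y = -75, -25, 25, 75 mm, with cheeks and ledges like the rests'; a tube in a lane has its origin at z = 70 mm, cap to the front
- bail (a joint): sprung U-shaped steel rod over the four tubes, hinged about the line x = 72, z = 100 mm (along y) of the rocker's frame. rad: 0 = shut (level, pointing to -x), grows as it swings up and back, 1.9 = fully open (leaning back). Lifting takes about 3 N; past about 1 rad it snaps by itself to 1.9 and stays; pulled forward below about 0.9 rad it snaps shut by itself
- bail_grip (a point): middle of the red round grip sleeve (13 mm thick, 70 mm long along the rocker's y) on the bail's front rod, 154 mm from the hinge line: in the rocker's frame at x = 72 - 154 cos(bail), y = 0, z = 100 + 154 sin(bail) mm. Pinch it from above, fingers to its front and back; it turns between the pads as the bail swings

How it is judged:
On the way, in this order (a step that is already met when the one before it is completed fails the run):
1. the bail stands open by itself, all four tubes still in their lanes (value of joint bail above 1.6 rad and distance of each of tube_orange, tube_blue, tube_green, tube_black from where it was at the start of the episode below 0.012 m and angle between each of tube_orange, tube_blue, tube_green, tube_black's own z axis and vertical below 0.12 rad), for 0.3 s.
2. the orange, blue and green tubes lie in the rests of their colours while the bail is still open and the black-capped tube is in its lane (value of joint bail above 1.6 rad and horizontal distance between tube_orange and rest_orange below 0.012 m and z of tube_orange in the frame of rest_orange between 0.006 and 0.015 m and angle between the y axis of tube_orange and the x axis of rest_orange, either way round below 0.15 rad and angle between each of tube_orange, tube_blue, tube_green, tube_black's own z axis and vertical below 0.12 rad and horizontal distance between tube_blue and rest_blue below 0.012 m and z of tube_blue in the frame of rest_blue between 0.006 and 0.015 m and angle between the y axis of tube_blue and the x axis of rest_blue, either way round below 0.15 rad and horizontal distance between tube_green and rest_green below 0.012 m and z of tube_green in the frame of rest_green between 0.006 and 0.015 m and angle between the y axis of tube_green and the x axis of rest_green, either way round below 0.15 rad and distance of tube_black from where it was at the start of the episode below 0.012 m), for 0.2 s.
At the end, for the whole second after the job is handed in: the orange-, blue- and green-capped tubes lie flat and at rest in their own colours' rests (within 12 mm of the middle, origin 6 to 15 mm above the rest's, along it to 0.15 rad, either way round); the black-capped one is within 12 mm of its start; the bail is shut (below 0.1 rad) (value of joint bail below 0.1 rad and horizontal distance between tube_orange and rest_orange below 0.012 m and z of tube_orange in the frame of rest_orange between 0.006 and 0.015 m and angle between the y axis of tube_orange and the x axis of rest_orange, either way round below 0.15 rad and angle between each of tube_orange, tube_blue, tube_green, tube_black's own z axis and vertical below 0.12 rad and horizontal distance between tube_blue and rest_blue below 0.012 m and z of tube_blue in the frame of rest_blue between 0.006 and 0.015 m and angle between the y axis of tube_blue and the x axis of rest_blue, either way round below 0.15 rad and horizontal distance between tube_green and rest_green below 0.012 m and z of tube_green in the frame of rest_green between 0.006 and 0.015 m and angle between the y axis of tube_green and the x axis of rest_green, either way round below 0.15 rad and distance of tube_black from where it was at the start of the episode below 0.012 m and linear speed of each of tube_orange, tube_blue, tube_green, tube_black below 0.03 m/s); the robot touches nothing.
It fails at once if the black-capped tube is moved out of its place on the rocker (distance of tube_black from where it was at the start of the episode above 0.02 m).
It also fails if it takes over 136 s, if anything falls off the work surface, if the arm or the gripper's body presses on something with over 40 N, if the wrist force passes 120 N, or if a joint passes its speed limit or range.

ROBOT

A 6-joint arm with a two-finger parallel gripper is mounted at the origin on a cart in front of the work surface, level with it; the furniture and walls round the work are solid. World frame = base frame: x ahead of the robot, y to its left, z up, the work surface at z = 0. Lengths are in m, angles in rad, forces in N, time in s.
With the tool pointing down it reaches from about 0.35 to 1 m from the base axis. Payload 7.1 kg.
Tool frame: the origin (TCP) lies between the finger pads, 19 mm behind the fingertips; this is the grasp point; z points along the fingers, y is the direction in which the jaws open and shut (so a half turn about z gives the same grasp; the last joint's range is limited). The gripper opens to 85 mm and grips with 20 to 120 N. Pads are 22 mm wide; open, the fingers measure 114 mm over their backs; the gripper's body (76 mm by 85 mm) begins 54 mm behind the grasp point. The pads swing forward as they close: fully open they stand 13 mm farther back than shut.
Start: joints at [-1.295, 0.423, 1.63, -0, 1.089, -0.019], TCP at [0.182, -0.598, 0.25] pointing down, gripper open.
Joint ranges: [-3, 3], [-0.9, 2.11], [0.09, 2.58], [-1.31, 4.45], [0.11, 2.69], [-2.54, 2.54]. Speed limits (rad/s): [2.39, 2.39, 3.01, 3.14, 3.14, 3.14].

INTERFACE

Orientations are given as a rotation vector (axis times angle).
In Python, from plant import env gives the robot as it stands. Calls block until the motion is done:
- env.goto(position, orientation): joint-space move of the TCP to a pose.
- env.move_l(position, frame=None, max_speed=0.15, contact_N=None): straight line of the TCP; frame=None keeps the orientation; max_speed is the mean speed in m/s. With contact_N (N) it stops when the force on the tool has changed by that much, and returns True; else False.
- env.set_joints(angles): joint-space move.
- env.gripper_open() and env.grasp(): open the fingers fully, or close them until they stop; the grip force is fixed at half the most.
- env.wait(seconds).
- env.inverse_kinematics(position, orientation): joint angles nearest the present ones, or None.
- env.read_camera(name): name is "scene" or "side" or "wrist"; returns a dict with "pixels" (420x560x3 uint8, blue, green, red), "range_z" (420x560 float32, m along the optical axis (not along the pixel's ray), 0 where there is no reading), "vfov" (degrees; the focal length in pixels is half the picture's height over the tangent of half this angle, whatever the lens; pixels are square), "cx", "cy" (the principal point, pixels), "R" (3x3) and "t" (3): a world point X has camera coordinates R X + t. Camera axes: x right, y down, z forward; pixel columns grow to the right and rows downward; lengths in m; the calibration is good to about 2 mm. A picture is of the moment at which its call begins.
A pose or a line that the arm cannot do raises env.Unreachable and nothing moves.
- env.finish_job(): hands the job in, once; it reports no verdict.
Readings, each from a call of its own:
- env.get_time(): time.
- env.get_joints(): joint angles.
- env.get_dq(): joint speeds.
- env.get_effort(): joint torques, N m.
- env.get_tool_pos(): TCP position.
- env.get_tcp_rot(): TCP orientation.
- env.get_force(): force on the tool from outside, world axes, zero at the start.
- env.get_moment(): the same for the moment, N m.
- env.get_opening(): opening from 0.0 (shut) to 1.0 (fully open).
Only numpy, scipy, OpenCV 4.12 (cv2) and the standard library are available. Lean on these libraries where they do the work, as an engineer would, in place of code of your own. Each camera call takes 0.05 s, during which the arm holds its last target. There are 200 camera calls.

## Working session

There is one attempt and no reset: what is moved stays moved. The work goes in short steps, each a Python script; the robot and the scene stay as the last script left them, time stands still between calls to the robot, and variables do not carry over. Pictures are saved under pics/ and viewed, about 12 in all and at most 16, crops included, and the job is handed in when it is done.

```bash
ls; mkdir -p pics; cat > h.py <<'E'
import numpy as np, cv2
from plant import env
from scipy.spatial.transform import Rotation as Ro
def cam(n,save=None):
    c=env.read_camera(n)
    if save: cv2.imwrite('pics/'+save,c['pixels'])
    return c
def pts(c):
    d=c['range_z'];h,w=d.shape;f=h/2/np.tan(np.radians(c['vfov'])/2)
    v,u=np.mgrid[:h,:w];P=np.stack([(u-c['cx'])/f*d,(v-c['cy'])/f*d,d],-1)
    W=(P-c['t'])@np.array(c['R']); W[d==0]=np.nan
    return W
def down(yaw): # tool z down, tool y (jaw) along world angle yaw
    y=np.array([np.cos(yaw),np.sin(yaw),0]);z=np.array([0,0,-1.]);x=np.cross(y,z)
    return Ro.from_matrix(np.stack([x,y,z],1)).as_rotvec()
E
python3 - <<'E'
from h import *
a=cam('scene','s0.png');b=cam('side','d0.png')
np.savez('c0.npz',a=pts(a),b=pts(b))
for c in(a,b): print(-np.array(c['R']).T@c['t'],c['vfov'])
print(env.get_time(),env.get_tcp_rot())
E
```

```text
pics
[0.14513136 0.61950304 0.79149577] 49.87251592052282
[ 0.18265323 -0.56905093  0.48933274] 52.62887025147069
0.1 [-3.10615107e+00 -4.61234614e-01  2.44946266e-04]
```

View pics/s0.png

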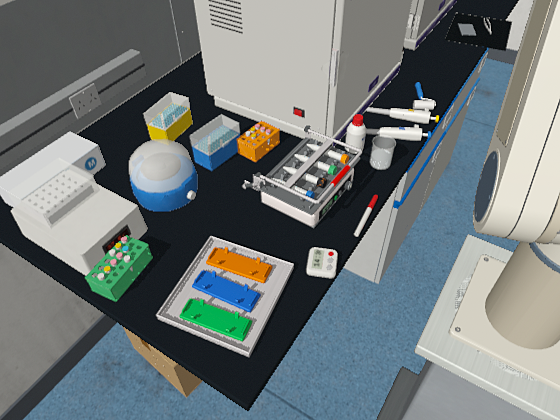

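View pics/d0.png

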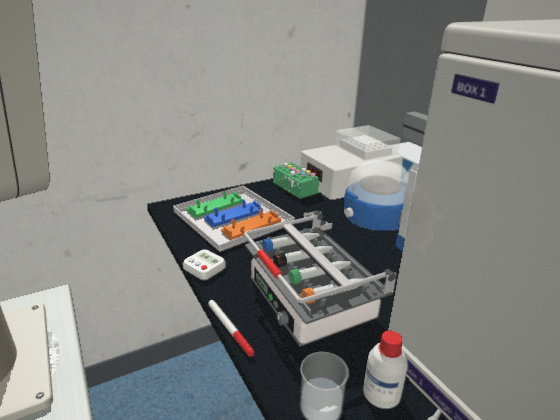

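The scene shows the tray with its rests at around (225,290) and the rocker at around (310,175), with the red grip at (343,175). The side view gives the lane order from left to right as blue, black, green, orange. Next I'll segment by colour.

```bash
python3 - <<'E'
from h import *
z=np.load('c0.npz')
rng={'orange':(8,20),'green':(50,75),'blue':(100,118),'red':(0,5)}
for k,f in(('a','s0'),('b','d0')):
    W=z[k];im=cv2.imread(f'pics/{f}.png');hsv=cv2.cvtColor(im,cv2.COLOR_BGR2HSV)
    for n,(l,h) in rng.items():
        m=((hsv[...,0]>=l)&(hsv[...,0]<=h)&(hsv[...,1]>130)&(hsv[...,2]>70)).astype(np.uint8)
        N,L,S,C=cv2.connectedComponentsWithStats(m)
        for i in range(1,N):
            if S[i,4]<15: continue
            P=W[(L==i)];P=P[np.isfinite(P[:,0])]
            if len(P)<10 or P[:,0].mean()>1.0 or P[:,2].mean()<-.02: continue
            (c,s,a)=cv2.minAreaRect((P[:,:2]*1000).astype(np.float32))
            print(k,n,S[i,4],C[i].round(),'mean',P.mean(0).round(3),'z',np.percentile(P[:,2],[5,95]).round(3),'rect',np.round(c),np.round(s),round(a))
from_=[('s0',(225,110,375,230)),('d0',(235,205,400,335))]
t=[cv2.resize(cv2.imread(f'pics/{f}.png')[y0:y1,x0:x1],(800,int(800*(y1-y0)/(x1-x0))),interpolation=2) for f,(x0,y0,x1,y1) in from_]
for i,q in enumerate(t): cv2.imwrite(f'pics/crop{i}.png',q[:600])
# platform-plane fit: points near z~0.07-ish close to rocker
W=z['a'];q=W[(np.abs(W[...,2]-.07)<.006)]
q=q[(q[:,0]>.3)&(q[:,0]<.9)&(q[:,1]<.25)&(q[:,1]>-.5)]
print(len(q),q.mean(0) if len(q) else 0,cv2.minAreaRect((q[:,:2]*1000).astype(np.float32)))
E
```

```text
a orange 974 [258. 142.] mean [ 0.717 -0.152  0.025] z [-0.     0.046] rect [ 742. -179.] [145. 110.] 87
a orange 65 [344. 158.] mean [ 0.464 -0.149  0.084] z [0.074 0.092] rect [ 465. -152.] [22. 14.] 86
a orange 1223 [239. 264.] mean [0.531 0.194 0.012] z [0.008 0.019] rect [533. 192.] [137.  47.] 10
a green 63 [332. 170.] mean [ 0.47  -0.099  0.084] z [0.076 0.092] rect [470. -99.] [18. 16.] 22
a green 1911 [120. 270.] mean [0.723 0.344 0.026] z [0.    0.046] rect [747. 339.] [ 97. 129.] 7
a green 1557 [216. 319.] mean [0.493 0.323 0.012] z [0.009 0.019] rect [495. 321.] [137.  46.] 10
a blue 89 [419.  90.] mean [ 0.449 -0.637  0.012] z [-0.     0.018] rect [ 454. -647.] [ 15. 103.] 28
a blue 674 [215. 155.] mean [ 0.782 -0.049  0.024] z [0.    0.048] rect [797. -54.] [135.  94.] 28
a blue 1198 [167. 196.] mean [0.773 0.143 0.045] z [0.011 0.068] rect [821. 129.] [189. 113.] 27
a blue 49 [310. 194.] mean [ 0.472 -0.001  0.087] z [0.078 0.093] rect [474.   0.] [14. 37.] 0
a blue 1367 [226. 290.] mean [0.515 0.26  0.012] z [0.008 0.019] rect [517. 259.] [137.  45.] 7
a red 38 [297. 
[... 879 characters left out ...]
mean [0.513 0.249 0.012] z [0.006 0.02 ] rect [517. 254.] [134.  46.] 7
b blue 106 [400. 242.] mean [ 0.771 -0.032  0.018] z [0.003 0.032] rect [771. -33.] [25.  4.] 83
b blue 108 [267. 244.] mean [ 0.473 -0.009  0.085] z [0.076 0.092] rect [474.  -6.] [18. 14.] 84
b red 248 [269. 263.] mean [ 0.437 -0.083  0.103] z [0.099 0.107] rect [449. -70.] [91. 34.] 87
b red 191 [243. 343.] mean [ 0.368 -0.133  0.01 ] z [0.004 0.014] rect [ 372. -131.] [16. 49.] 6
b red 431 [391. 343.] mean [ 0.496 -0.298  0.098] z [0.086 0.105] rect [ 535. -254.] [138.  27.] 49
3565 [ 0.57605836 -0.08668217  0.06988251] ((661.88916015625, -112.07986450195312), (646.417724609375, 488.9793701171875), 35.71583938598633)
```

View pics/crop0.png

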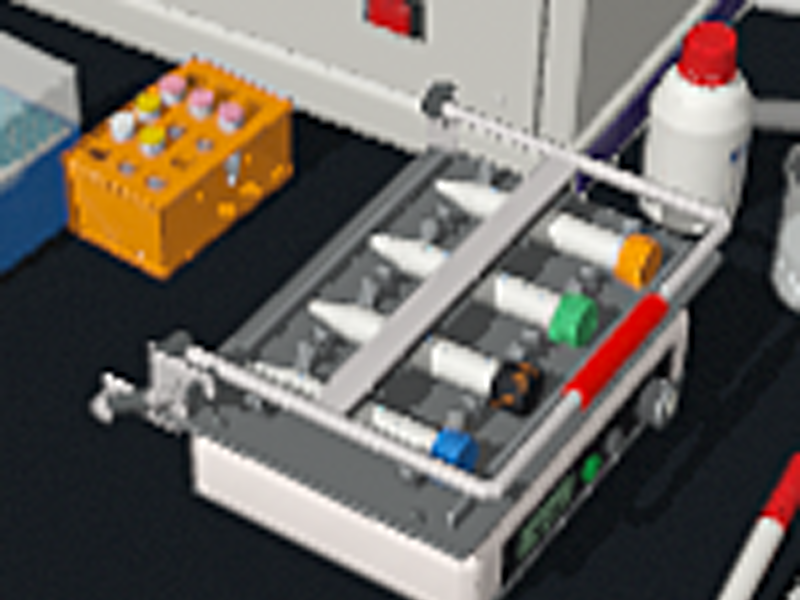

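View pics/crop1.png

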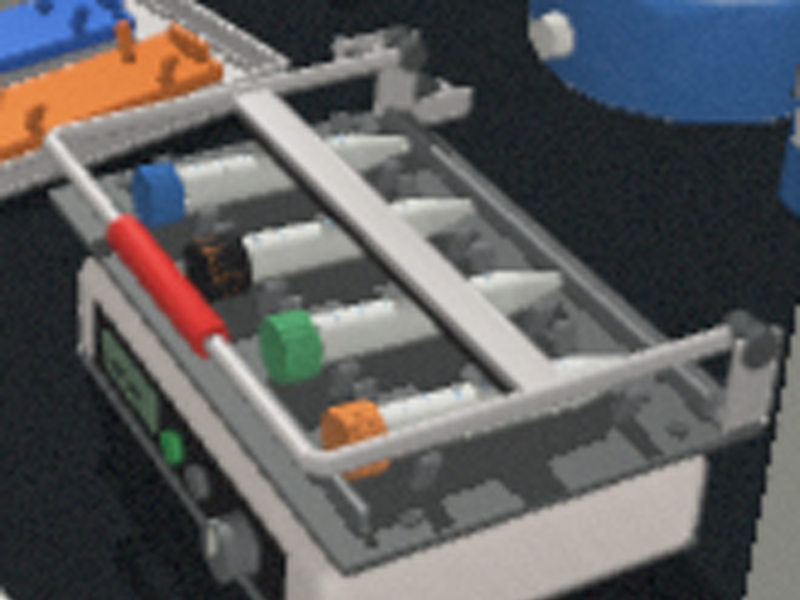

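```bash
python3 - <<'E'
from h import *
z=np.load('c0.npz')
for k in 'ab':
    P=z[k].reshape(-1,3);P=P[np.isfinite(P[:,0])]
    for y in np.arange(-.3,.31,.06):
        q=P[(P[:,2]>.16)&(P[:,2]<.34)&(abs(P[:,1]-y)<.03)&(P[:,0]>.3)&(P[:,0]<1.2)]
        if len(q): print(k,round(y,2),len(q),'xmin',np.percentile(q[:,0],[1,5]).round(3))
for yaw in (-.06,np.pi-.06,np.pi/2-.06,-np.pi/2-.06):
    for p in ([.437,-.079,.25],[.52,-.08,.3],[.52,.26,.25],[.66,-.09,.25]):
        q=env.inverse_kinematics(p,down(yaw)); print(round(yaw,2),p,None if q is None else np.round(q,2))
env.goto([.50,-.08,.38],down(np.pi/2-.06))
c=cam('wrist','w1.png');np.savez('w1.npz',W=pts(c),R=c['R'],t=c['t'],f=210/np.tan(np.radians(c['vfov'])/2))
print(-np.array(c['R']).T@c['t'],env.get_tool_pos(),env.get_time())
E
```

```text
a -0.3 719 xmin [0.543 0.544]
a -0.24 9854 xmin [0.544 0.548]
b -0.3 6709 xmin [0.543 0.543]
b -0.24 2668 xmin [0.543 0.543]
-0.06 [0.437, -0.079, 0.25] [-0.21  0.15  2.01 -0.    0.97 -0.15]
-0.06 [0.52, -0.08, 0.3] [-0.18  0.22  1.8  -0.    1.12 -0.12]
-0.06 [0.52, 0.26, 0.25] [ 0.44  0.36  1.73 -0.    1.05  0.5 ]
-0.06 [0.66, -0.09, 0.25] [-0.15  0.48  1.53 -0.    1.13 -0.09]
3.08 [0.437, -0.079, 0.25] None
3.08 [0.52, -0.08, 0.3] None
3.08 [0.52, 0.26, 0.25] None
3.08 [0.66, -0.09, 0.25] None
1.51 [0.437, -0.079, 0.25] [-0.21  0.15  2.01 -0.    0.97 -1.72]
1.51 [0.52, -0.08, 0.3] [-0.18  0.22  1.8  -0.    1.12 -1.69]
1.51 [0.52, 0.26, 0.25] [ 0.44  0.36  1.73  0.    1.05 -1.07]
1.51 [0.66, -0.09, 0.25] [-0.15  0.48  1.53 -0.    1.13 -1.66]
-1.63 [0.437, -0.079, 0.25] [-0.21  0.15  2.01  0.    0.97  1.43]
-1.63 [0.52, -0.08, 0.3] [-0.18  0.22  1.8   0.    1.12  1.46]
-1.63 [0.52, 0.26, 0.25] [0.44 0.36 1.73 0.   1.05 2.07]
-1.63 [0.66, -0.09, 0.25] [-0.15  0.48  1.53  0.    1.13  1.48]
[ 0.43186943 -0.07699713  0.50398504] [ 0.49995235 -0.08060918  0.37981049] 2.375
```

View pics/w1.png

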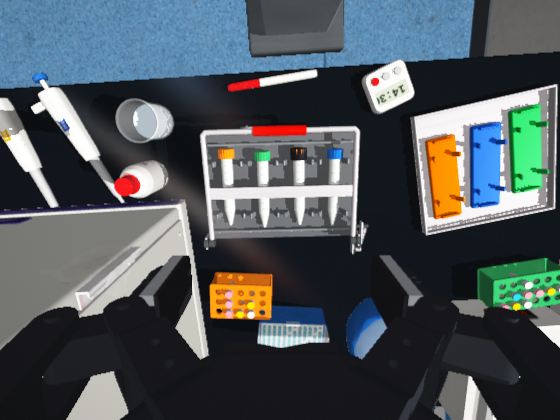

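The wrist view shows the caps at (226,154), (262,155), (298,154) and (335,154), the sleeve at (280,130), and the rests on the right. The cabinet lies only to the right of the rocker (y < about -0.2), so the space behind the bail looks free. Next I'll measure from this cloud.

```bash
cat > meas.py <<'E'
from h import *
def blob(im,W,box,hr,zr,smin=120,vmin=60):
    hsv=cv2.cvtColor(im,cv2.COLOR_BGR2HSV);x0,y0,x1,y1=box
    m=np.zeros(im.shape[:2],bool);m[y0:y1,x0:x1]=1
    m&=(hsv[...,0]>=hr[0])&(hsv[...,0]<=hr[1])&(hsv[...,1]>smin)&(hsv[...,2]>vmin)&(W[...,2]>zr[0])&(W[...,2]<zr[1])
    return W[m]
def rect(P):
    (c,s,a)=cv2.minAreaRect((P[:,:2]*1000).astype(np.float32));return np.round(c,1),np.round(s,1),round(a,1)
E
python3 - <<'E'
from meas import *
im=cv2.imread('pics/w1.png');W=np.load('w1.npz')['W']
for n,b,h,zr in [('sleeve',(245,120,315,138),(0,5),(.09,.115)),('capO',(215,145,240,162),(6,22),(.07,.1)),('capG',(250,145,275,162),(45,80),(.07,.1)),('capB',(325,145,345,162),(100,120),(.07,.1)),
 ('rO',(420,125,465,225),(6,22),(.004,.03)),('rB',(465,115,505,215),(100,120),(.004,.03)),('rG',(505,100,545,200),(50,80),(.004,.03))]:
    P=blob(im,W,b,h,zr);print(n,len(P),P.mean(0).round(4),rect(P))
P=W.reshape(-1,3);P=P[np.isfinite(P[:,0])]
q=P[(abs(P[:,2]-.07)<.003)&(P[:,0]>.42)&(P[:,0]<.62)&(P[:,1]>-.22)&(P[:,1]<.06)];print('plat',len(q),rect(q),np.percentile(q,[1,50,99],axis=0).round(3))
# black cap
q=W[145:162,288:310].reshape(-1,3);q=q[(q[:,2]>.08)&(q[:,2]<.1)];print('blk',q.mean(0),rect(q))
q=P[(P[:,2]>.1)&(P[:,2]<.3)&(P[:,0]>.5)&(P[:,0]<.75)&(P[:,1]>-.4)&(P[:,1]<-.15)];print('cab ymax',np.percentile(q[:,1],[90,99]),rect(q))
# fingers
c=np.load('w1.npz')
q=P[(P[:,2]>.3)];q=q-np.array([.5,-.0806,.3798]);
for l,h in ((-.4,-.02),(.02,.4)):
    s=q[(q[:,1]>l)&(q[:,1]<h)];print('finger',len(s),np.percentile(s,[1,50,99],axis=0).round(3))
    lo=s[s[:,2]<np.percentile(s[:,2],1)+.006];print(' tip',lo.min(0).round(3),lo.max(0).round(3))
E
```

```text
sleeve 544 [ 0.4387 -0.0803  0.105 ] (array([439. , -80.2]), array([69.7, 12.6]), 86.6)
capO 163 [ 0.4653 -0.1553  0.0888] (array([ 466.1, -157.8]), array([24., 15.]), 86.6)
capG 151 [ 0.4713 -0.106   0.0898] (array([ 472. , -106.6]), array([21. , 14.2]), 82.8)
capB 164 [ 0.4745 -0.0066  0.0891] (array([475.5,  -4.4]), array([23.7, 14.9]), 86.7)
rO 2364 [0.5315 0.186  0.0124] (array([533.7, 187.6]), array([136.4,  46.6]), 10.6)
rB 2471 [0.516  0.2518 0.0122] (array([518.9, 253.6]), array([136.9,  47.2]), 6.6)
rG 2607 [0.494  0.3138 0.0121] (array([495.9, 316.4]), array([136. ,  47.7]), 10.4)
plat 8724 (array([528.8, -83.7]), array([225.7, 172. ]), 87.9) [[ 0.443 -0.187  0.068]
 [ 0.509 -0.083  0.07 ]
 [ 0.598  0.021  0.072]]
blk [ 0.47213702 -0.05617863  0.08895395] (array([473., -56.]), array([22.3, 19.1]), 87.7)
cab ymax [-0.24034458 -0.16692818] (array([ 580.4, -235.4]), array([257.3, 218.5]), 37.2)
finger 22662 [[-0.02  -0.199 -0.078]
 [-0.013 -0.059  0.051]
 [ 0.148 -0.021  0.08 ]]
 tip [ 0.043 -0.219 -0.08 ] [ 0.171 -0.162 -0.072]
finger 19725 [[-0.018  0.021  0.001]
 [-0.008  0.052  0.055]
 [ 0.014  0.072  0.082]]
 tip [-0.01   0.041 -0.006] [0.014 0.056 0.007]
```

Rocker yaw is about -3.4°, with its origin near (0.521, -0.085). The cap rows agree with this to about 2 mm. Open fingertips sit 6 mm below the TCP, as specified. Now I'll open the bail.

```bash
cat >> h.py <<'E'
TH=-0.0593; O=np.array([.5206,-.0852,0.])
ex=np.array([np.cos(TH),np.sin(TH),0]);ey=np.array([-np.sin(TH),np.cos(TH),0])
def rk(x,y,z): return O+ex*x+ey*y+np.array([0,0,z])
def bail(a,dz=.005): return rk(.072-.154*np.cos(a),0,.100+.154*np.sin(a)+dz)
def F(): return np.round(env.get_force(),1)
E
python3 - <<'E'
from h import *
env.goto(bail(0)+[0,0,.08],down(TH))
print('f0',F())
print(env.move_l(bail(0),max_speed=.1,contact_N=8),env.get_tool_pos())
env.grasp();print('open',env.get_opening(),F(),env.get_time())
for a in np.linspace(0,1.85,11)[1:]:
    env.move_l(bail(a),max_speed=.12);print(round(a,2),F(),round(env.get_opening(),3))
env.gripper_open();env.wait(.3);print(F())
env.move_l(bail(1.85)+[0,0,.06],max_speed=.15);print(F(),env.get_time())
env.goto([.42,-.08,.40],down(TH+np.pi/2))
cam('wrist','w2.png');print(env.get_time())
E
```

```text
f0 [ 0.   0.4 -0.3]
False [ 0.43910487 -0.08038501  0.10535261]
open 0.1256115254119662 [0.3 1.1 3.7] 5.375
0.18 [ 2.5  0.9 -3. ] 0.125
0.37 [ 0.7  1.3 -2.7] 0.125
0.55 [-3.2  2.4 -0.9] 0.123
0.74 [-12.3   4.7   5.7] 0.123
0.92 [-22.9   8.3  22.6] 0.126
1.11 [-17.4  12.5  28.1] 0.123
1.3 [-4.4 13.4 19.8] 0.126
1.48 [ 0.1 14.5 15.1] 0.121
1.66 [ 2.7 12.9  4.1] 0.125
1.85 [4.8 7.2 5.4] 0.121
[ 0.3  0.4 -0.3]
[ 0.1 -0.4  0.2] 10.7667
12.2583
```

View pics/w2.png

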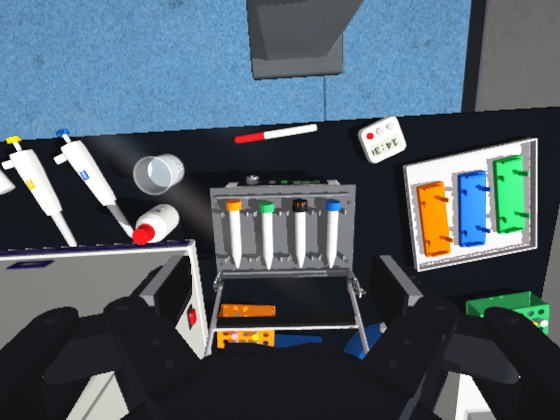

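The bail stands open at the bottom of the view, with its rod at about y=327, and all four tubes are in their lanes. I'll take one measuring look over the tray and rocker (no viewing), then move the orange tube.

```bash
python3 - <<'E'
from meas import *
env.goto([.56,.25,.36],down(np.pi/2))
c=cam('wrist','w3.png');W=pts(c);im=c['pixels']
for n,h in (('rO',(6,22)),('rB',(100,120)),('rG',(50,80))):
    P=blob(im,W,(0,0,560,420),h,(.004,.03))
    P=P[(P[:,1]>.13)&(P[:,1]<.38)&(P[:,0]<.62)];print(n,len(P),P.mean(0).round(4),rect(P))
    hi=P[P[:,2]>.015]; print('  high',len(hi),hi.mean(0).round(4))
env.goto(rk(0.05,0.0,.33),down(TH+np.pi/2))
c=cam('wrist','w4.png');W=pts(c);im=c['pixels']
q=(W-O);X=q@ex;Y=q@ey
for n,y in (('o',-.075),('g',-.025),('k',.025),('b',.075)):
    m=(abs(Y-y)<.016)&(abs(X)<.07)&(W[...,2]>.0835)&(W[...,2]<.1)
    print(n,m.sum(),'x',np.percentile(X[m],[1,99]).round(4),'y',np.median(Y[m]).round(4),np.percentile(Y[m],[2,98]).round(4),'top',np.percentile(W[m][:,2],98).round(4))
print(env.get_time())
E
```

```text
rO 2618 [0.5315 0.1886 0.0128] (array([534.4, 188.6]), array([137. ,  45.9]), 10.3)
  high 224 [0.5311 0.1867 0.0211]
rB 2632 [0.5162 0.2546 0.0128] (array([519.2, 254.9]), array([136.7,  45.4]), 6.4)
  high 232 [0.5149 0.2544 0.0211]
rG 2741 [0.4939 0.3166 0.0127] (array([496.6, 317.5]), array([136.5,  45.5]), 10.5)
  high 235 [0.492  0.3176 0.021 ]
o 972 x [-0.0562  0.038 ] y -0.0732 [-0.0829 -0.0652] top 0.0923
g 976 x [-0.0531  0.0406] y -0.0235 [-0.0335 -0.015 ] top 0.0923
k 1018 x [-0.0581  0.0356] y 0.0273 [0.0172 0.0357] top 0.0927
b 971 x [-0.0562  0.0368] y 0.0769 [0.068 0.085] top 0.0923
14.9917
```

Rests: orange (0.534, 0.189, 10.4°), blue (0.519, 0.2545, 6.5°), green (0.4965, 0.317, 10.5°). All are 137x46 mm, which matches the spec. The tubes are within 3 mm of lane centre. Picking orange with a high grip, so the open fingers clear the neighbouring tube.

```bash
cat > pick.py <<'E'
from h import *
REST={'o':(.534,.189,10.4),'b':(.519,.2545,6.5),'g':(.4965,.317,10.5)}
TUBE={'o':(0,-.0742-.0015),'g':(.003,-.0242-.0015),'b':(0,.0758+.0015)}
def pick(n,h=.035):
    x,y=TUBE[n];J=down(TH+np.pi/2)
    env.goto(rk(x,y,.20),J)
    print('touch',env.move_l(rk(x,y,.07+h),max_speed=.12,contact_N=8),F())
    env.grasp();print('grip',round(env.get_opening(),3),F())
    env.move_l(rk(x,y,.20),max_speed=.12);print('held',round(env.get_opening(),3),env.get_time())
def place(n,h=.035):
    x,y,a=REST[n];J=down(np.radians(a)+np.pi/2)
    env.goto([x,y,.16],J)
    print('touch',env.move_l([x,y,.010+h+.001],max_speed=.1,contact_N=6),F(),env.get_tool_pos())
    env.gripper_open();env.move_l([x,y,.18],max_speed=.15);print(env.get_time())
E
python3 - <<'E'
from pick import *
pick('o')
cam('wrist','w5.png');cam('scene','s5.png')
a=cv2.imread('pics/w5.png');b=cv2.resize(cv2.imread('pics/s5.png')[100:240,220:380],(400,350))
cv2.imwrite('pics/v5.png',np.hstack([cv2.resize(a,(400,300)),cv2.resize(b,(343,300))]))
E
```

```text
touch False [ 0.8 -0.9 -0.1]
grip 0.223 [-1.   1.5  5.7]
held 0.221 18.175
```

View pics/v5.png

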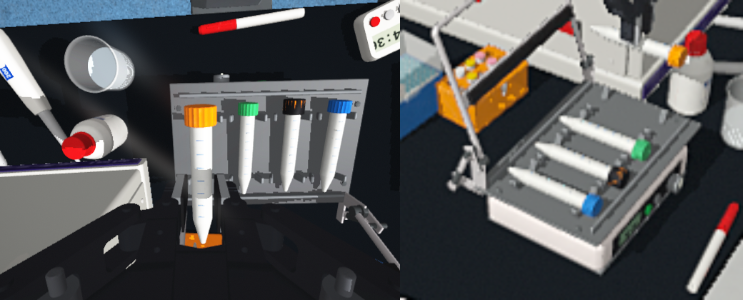

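Orange is held level, and the other three are undisturbed. I'll back off from the bail before swinging over to the tray.

```bash
python3 - <<'E'
s=open('pick.py').read()
s=s.replace("print('held'","env.move_l(rk(-.09,y,.22),max_speed=.2);print('held'")
open('pick.py','w').write(s)
E
python3 - <<'E'
from pick import *
env.move_l(rk(-.09,TUBE['o'][1],.22),max_speed=.2)
env.goto([.44,.1,.2],down(.1+np.pi/2))
place('o')
env.goto([.44,.1,.25],down(.1+np.pi/2))
cam('scene','s6.png');a=cv2.imread('pics/s6.png')[220:370,140:310];cv2.imwrite('pics/v6.png',cv2.resize(a,(680,600)))
E
```

```text
touch True [-1.6  0.5  7.5] [0.5331707  0.1887541  0.04741972]
23.2667
```

View pics/v6.png

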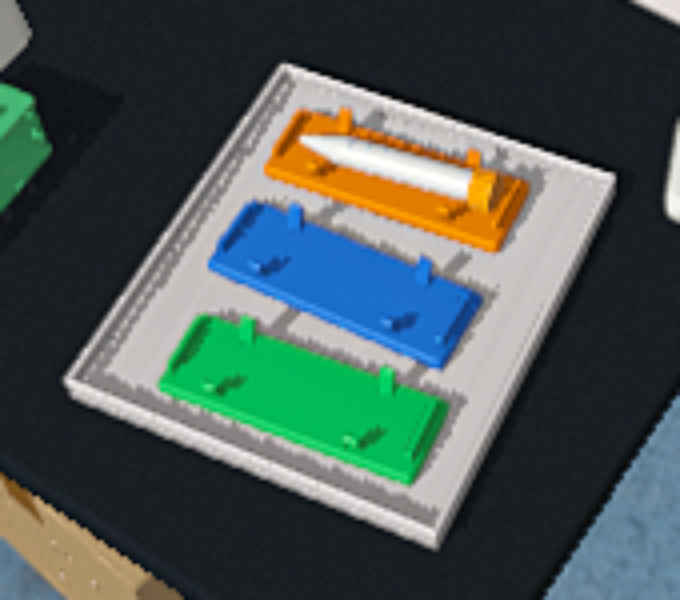

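Orange lies in its rest between the cheeks. Now green, then blue.

```bash
python3 - <<'E'
from pick import *
W=down(.1+np.pi/2)
for n in 'gb':
    pick(n)
    if not .19<env.get_opening()<.26: print('lost',n);break
    env.goto([.42,.1,.2],W); place(n); env.goto([.42,.1,.25],W)
cam('wrist','w7.png')
c=cam('scene','s7.png');a=cv2.imread('pics/s7.png')[100:370,140:380]
cv2.imwrite('pics/v7.png',cv2.resize(a,None,fx=2.2,fy=2.2,interpolation=2)[:600]);print(env.get_time())
E
```

```text
touch False [ 0.1 -0.2 -0.4]
grip 0.223 [-1.6  1.1  5.3]
held 0.221 28.0167
touch True [-0.9 -0.3  6.2] [0.49574999 0.31656965 0.04743499]
32.55
touch False [-0.1  0.2  0.2]
grip 0.217 [-0.7 -1.5  5.6]
held 0.219 37.3083
touch True [-1.5 -0.3  6.8] [0.51822994 0.25404924 0.0475069 ]
41.35
42.2583
```

View pics/v7.png

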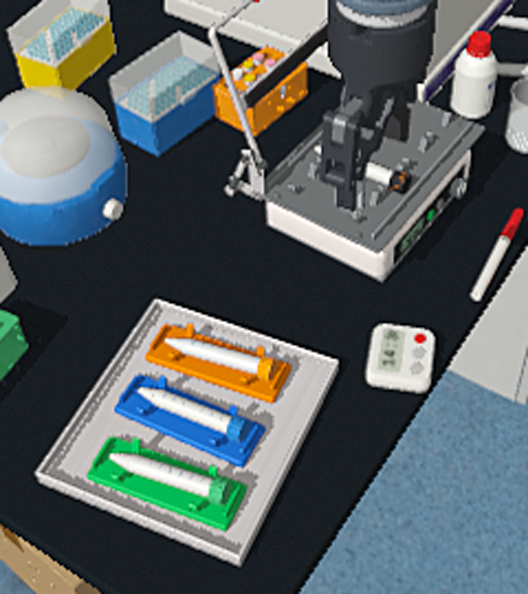

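All three tubes lie in their rests, and black is still in its lane. Next I'll check poses numerically from above the tray and rocker before closing the bail.

```bash
python3 - <<'E'
from pick import *
env.goto([.56,.25,.36],down(np.pi/2))
c=cam('wrist','w8.png');W=pts(c)
for n,(x,y,a) in REST.items():
    r=np.radians(a);q=W-np.array([x,y,0]);X=q[...,0]*np.cos(r)+q[...,1]*np.sin(r);Y=-q[...,0]*np.sin(r)+q[...,1]*np.cos(r)
    m=(abs(Y)<.014)&(abs(X)<.065)&(W[...,2]>.024)&(W[...,2]<.06);f=np.polyfit(X[m],Y[m],1)
    zt=[np.percentile(W[...,2][m&(abs(X-s)<.008)],95).round(4) for s in (-.045,0,.02)]
    print(n,m.sum(),'x',np.percentile(X[m],[1,99]).round(4),'y0',f[1].round(4),'slope',f[0].round(3),'tops',zt)
env.goto(rk(-.03,0.0,.36),down(TH+np.pi/2))
c=cam('wrist','w9.png');W=pts(c)
q=(W-O);X=q@ex;Y=q@ey
m=(abs(Y-.025)<.016)&(abs(X)<.07)&(W[...,2]>.0835)&(W[...,2]<.1)
print('black x',np.percentile(X[m],[1,99]).round(4),'y',np.median(Y[m]).round(4))
hsv=cv2.cvtColor(c['pixels'],cv2.COLOR_BGR2HSV)
m=(hsv[...,0]<6)&(hsv[...,1]>130)&(hsv[...,2]>60)&(abs(Y)<.06)&(W[...,2]>.2)&(W[...,2]<.3);print('sleeve',m.sum(),X[m].mean() if m.any() else 0,W[m].mean(0) if m.any() else 0)
print('expected 1.9:',bail(1.9,0),env.get_time())
E
```

```text
o 687 x [-0.0581  0.041 ] y0 0.0003 slope 0.015 tops [np.float64(0.0343), np.float64(0.03), np.float64(0.0293)]
b 695 x [-0.0577  0.039 ] y0 -0.0018 slope 0.001 tops [np.float64(0.0344), np.float64(0.0296), np.float64(0.029)]
g 728 x [-0.0578  0.0404] y0 -0.0011 slope 0.026 tops [np.float64(0.0337), np.float64(0.0299), np.float64(0.029)]
black x [-0.0587  0.0362] y 0.0272
sleeve 0 0 0
expected 1.9: [ 0.64217253 -0.09241771  0.24573021] 44.5667
```

Tube positions are within 2 mm and 0.03 rad, and black hasn't moved. Now closing the bail.

```bash
python3 - <<'E'
from h import *
env.goto(bail(1.9)+[0,0,.08],down(TH))
print(env.move_l(bail(1.9),max_speed=.1,contact_N=8),env.get_tool_pos(),F())
env.grasp();o=env.get_opening();print('open',o,F())
if .1<o<.16:
    for a in np.linspace(1.9,0.0,12)[1:]:
        env.move_l(bail(a),max_speed=.1);print(round(a,2),F(),round(env.get_opening(),3))
    env.gripper_open();env.wait(.2)
    env.move_l(bail(0)+[0,0,.1],max_speed=.1);print(F())
    env.goto([.40,-.08,.40],down(TH+np.pi/2))
c=cam('wrist','w10.png');cam('side','d10.png');W=pts(c)
X=(W-O)@ex;Y=(W-O)@ey;hsv=cv2.cvtColor(c['pixels'],cv2.COLOR_BGR2HSV)
m=(hsv[...,0]<6)&(hsv[...,1]>130)&(hsv[...,2]>60)&(abs(Y)<.06)&(W[...,2]>.09)&(W[...,2]<.3)
print('sleeve',m.sum(),X[m].mean(),W[m].mean(0))
m=(abs(Y-.025)<.016)&(abs(X)<.07)&(W[...,2]>.0835)&(W[...,2]<.0945)
print('black x',np.percentile(X[m],[1,99]).round(4),'y',np.median(Y[m]).round(4),env.get_time())
cv2.imwrite('pics/v10.png',np.hstack([cv2.resize(cv2.imread('pics/'+f),(400,300)) for f in('w10.png','d10.png')]))
E
```

```text
False [ 0.64263624 -0.0924967   0.25141587] [-0.4  0.3  0.3]
open 0.12629014828634505 [2.4 0.6 0.3]
1.73 [ 4.  -2.5  4.4] 0.124
1.55 [ 3.6 -6.3  9.1] 0.131
1.38 [ 1.9 -7.9  5.2] 0.124
1.21 [-1.2 -8.   4. ] 0.129
1.04 [ -0.  -15.4   2.4] 0.128
0.86 [ -0.2 -14.4   1.5] 0.126
0.69 [  1.3 -18.3  -2.2] 0.121
0.52 [  1.9 -17.   -1.6] 0.124
0.35 [  0.3 -18.5  -2.3] 0.129
0.17 [  0.8 -16.4  -1.6] 0.122
0.0 [ 3.  -9.4 -3.5] 0.127
[-0.5 -0.7  0.3]
sleeve 408 -0.08330753346964367 [ 0.43741034 -0.08074378  0.10501443]
black x [-0.0589  0.0352] y 0.0267 55.775
```

View pics/v10.png

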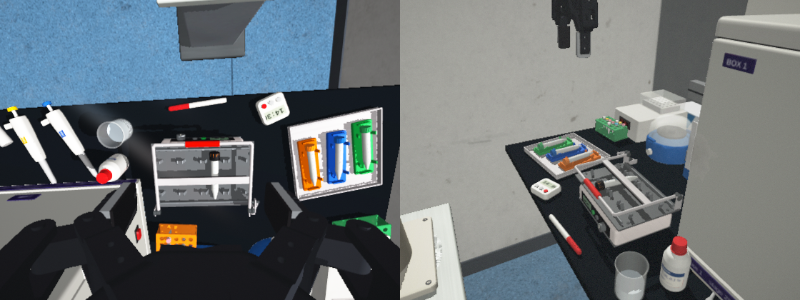

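The bail is level: the top of the sleeve is at z = 0.105, as it was at the start. Black is in its lane, the three tubes are in their rests, and the arm is clear.

```bash
python3 -c "
from h import *
env.finish_job();print(env.get_time())"
```

```text
the job is handed in; nothing more can be done
the job is handed in; nothing more can be done
```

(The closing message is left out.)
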